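# Put the office stamp away in its box and close the hasp

## Task

Put the office stamp away for the night: stand the wooden-handled rubber stamp upright on the floor of the open steel box, close the box's lid fully, then swing the hasp on the lid's front edge down over the staple until it hangs flat against the front, ready for the padlock. Leave the other things on the desk where they are.

Things in the scene. Friction and masses are not known exactly. Their poses are not given: they have to be found in the camera images.
- stamp_box: Small dark grey sheet-steel box, fixed on the worktop. 108 mm deep (own x) by 162 mm wide (own y) over the lid, 81 mm high shut. Origin: centre of its underside. The front with the staple faces own -x, the lid's hinge is at own +x, z up. Inner floor (felt) at z = 4.5 mm; inside clear x = -47 to +47, y = -74 to +74 mm; walls 3 mm, rim at z = 78 mm.
- stamp_box_lid (a joint): Lid angle (rad): 0 shut, 1.57 upright, 1.9 stop; starts open. Turns about a line along box y at box x = +52.5, z = 78 mm. Flat lid 162 mm wide, 2.5 mm thick, 106 mm from that line to its front edge, 18 mm skirt at front and sides. Stiff damped hinge (0.06 N m): stays put above about 0.9 rad; lower down it sinks shut by itself in a second or two.
- lid_edge (a point): Middle of the lid's front edge on its outer (top) face, moving with the lid; shut: at box x = -54, y = 0, z = 81 mm. On the outer face, in shut-lid box coordinates, lies a folded wire handle, x = -15 to +21, y = -39 to +39 mm, 5 mm high; the rest beside the hasp is bare.
- hasp (a joint): Angle of the hasp's strap against the lid (rad): 0 = closed, hanging flat down the box's front over the staple (stop); 1.57 = straight forward in the lid's plane; 3.14 = straight up off the lid's outer face; 4.0 = rear stop. Stiff hinge (0.02 N m): the strap stays wherever it is put; about 0.5 N at its free end moves it. Starts swung open.
- hasp_hinge (a point): Middle of the hasp's hinge pin at the lid's front edge, moving with the lid; shut: at box x = -57, y = 0, z = 82.5 mm; the pin runs along box y. Knuckle 6 mm thick, 36 mm wide; behind it a 1.6 mm leaf riveted on the lid, box x = -55 to -31 mm.
- hasp_end (a point): On the outer face of the hasp's steel strap, 51 mm from the pin. Strap 36 mm wide (box y = -18 to +18 mm), 2.4 mm thick, 60 mm from pin to the end of its rolled lip. A slot in its middle, 9 mm wide, 18 to 45 mm from the pin, goes over the staple. Closed: outer face at box x = -58.5 mm, this point at z = 31.5 mm.
- staple_eye (a point): On the foremost wire of the staple, a steel wire eye fixed on the box's front: box x = -64.5 mm (the wire reaches -67), y = 0, z = 50.5 mm; the eye is 4.4 mm wide and reaches from z = 42 to 59 mm. With the hasp closed it stands out 8 mm in front of the strap, through the slot.
- rubber_stamp: Rubber stamp with a turned light wooden handle, standing: base 24 x 52 mm and 14 mm high, 67 mm high in all, 45 g. The round knob to grasp is widest, 27 mm, at height 56 mm, narrowing to a 15 mm neck at height 34 mm and to 19 mm at the top. Origin: centre of its underside, z up.
- glue_stick: Bystander: upright glue stick, white barrel and blue cap, 24 mm across, 88 mm high. Origin: centre of its underside.
- stamp_pad: Bystander: closed blue ink pad, 60 x 90 x 15 mm, lying on the worktop. Origin: centre of its underside.
- staple_carton: Bystander: small cardboard carton of staples, 34 x 60 x 19 mm, lying on the worktop. Origin: centre of its underside.
Things that resemble listed ones, but are neither listed nor needed, are in the scene too. Of the things that look like the stamp_box, the larger one is meant. What is shaped like the rubber_stamp but purple is not meant.

How it is judged:
By the outcome, as a careful person would: the job done as asked, in the order asked, and still so for the second after the job is handed in, with the robot touching nothing.
It also fails if it takes over 69 s, if anything falls off the work surface, if the arm or the gripper's body presses on something with over 40 N, if the wrist force passes 120 N, or if a joint passes its speed limit or range.

## Robot

A 6-joint arm with a two-finger parallel gripper is mounted at the origin on a cart in front of the work surface, level with it; the furniture and walls round the work are solid. World frame = base frame: x ahead of the robot, y to its left, z up, the work surface at z = 0. Lengths are in m, angles in degrees, forces in N, time in s.
With the tool pointing down it reaches from about 0.25 to 0.725 m from the base axis. Payload 9.7 kg.
Tool frame: the origin (TCP) lies midway between the tips of the shut fingers; the grasp point (between the pads) lies 19 mm behind it; z points along the fingers, y is the line along which they close (so a half turn about z gives the same grasp; the last joint's range is limited). The gripper opens to 85 mm and grips with 20 to 120 N. Pads are 22 mm wide; open, the fingers measure 114 mm over their backs; the gripper's body (76 mm by 85 mm) begins 54 mm behind the grasp point. The pads swing forward as they close: fully open they stand 13 mm farther back than shut.
Start: joints at [-72.766, 4.979, 10.078, 95.1, 0, 90], TCP at [0.163, -0.525, 0.231] pointing down, gripper open.
Joint ranges: [-179.16, 179.16], [-48.56, 103.87], [-65.8, 70.77], [-126.05, 130.52], [-82.76, 87.17], [-180, 180]. Speed limits (degrees/s): [127.2, 127.2, 147.25, 180, 180, 180].

## Interface

Orientations are given as [roll, pitch, yaw] about the fixed x, y, z axes, in that order (R = Rz(yaw) Ry(pitch) Rx(roll)).
In Python, from workcell import * gives the robot as it stands.
- The arm moves only by the tool servo_tool, never from a script. Its argument "moves" is a list of rows, each a list of 4 numbers: the shift along the world's x, y, z in cm, then the turn about the world's z in rad. A call has 1 to 20 rows; each row is the pose to reach, as a shift and turn from the pose commanded when the call began; what a row does not reach only later rows make up. A row lasts 1/12 s, in which the tool goes at most 41.7 mm and 7.16 degrees, less where a joint would pass 70% of its speed; a pose out of reach is approached as far as the arm can. A call with a gripper value outside its range is refused whole. "claw" is the closure, from 0 (fully open) to 1 (shut), set as the call begins (left out, the last holds). The fingers move at their own pace and stop on an object; "force" is the grip in N (left out, the last holds). Time passes only in rows, so rows that repeat a pose let the fingers close. It gives the time, the measured TCP pose, the force, the opening and the grip force at its end, in the units of the state.
- get_obs(): the state, without advancing time (a new reading comes with each control period).
- camera(name): name is "scene" or "top"; returns the picture (480x640x3 uint8, red, green, blue); there is no depth.
- get_calibration(name): a dict with "fx", "fy", "cx", "cy" (pixels), "k1" (the pictures are not rectified: a ray, as slopes to the right and down, at radius r is drawn at 1 + k1 r^2 times it, then the intrinsics apply), "rvec" (rotation vector, rad) and "tvec" (3), from world to camera coordinates, as OpenCV has them. Camera axes: x right, y down, z forward; pixel columns grow to the right and rows downward; lengths in m; the calibration is good to about 2 mm. A picture is of the moment at which its call begins. get_calibration takes no time and is no camera call.
- job_done(): hands the job in; it is judged then, once.
The state is a dict: "time": time; "q": joint angles; "qd": joint speeds; "joint_efforts": joint torques, N m; "ee_pos": TCP position; "tcp_rot": TCP orientation; "wrist_force": force on the tool from outside, world axes, zero at the start; "torque": the same for the moment, N m; "opening": finger opening in m; "grasp_force": force on a finger pad.
Only numpy, scipy, OpenCV 4.12 (cv2) and the standard library are available. Lean on these libraries where they do the work, as an engineer would, in place of code of your own. Each camera call takes 0.05 s, during which the arm holds its last target. There are 200 camera calls.

## Working session

There is one attempt and no reset: what is moved stays moved. The work goes in short steps, Python scripts to look and compute and a tool call to move; the robot and the scene stay as the last step left them, time stands still between calls to the robot, and variables do not carry over. Pictures are saved under pics/ and viewed, at most 10 in all, crops included, and the job is handed in when it is done.

Besides the shell and the picture viewer there is one more tool, called after "Emit:" in YAML: its name, and indented under it one key for each argument. servo_tool: Moves the arm, as the interface text tells. Its arguments: {"type":"object","properties":{"moves":{"type":"array","items":{"type":"array","items":{"type":"number"}}},"claw":{"type":"number"},"force":{"type":"number"}},"required":["moves"]}

```bash
mkdir -p pics; ls; python3 - <<'E'
from workcell import *
import cv2
for n in("scene","top"):
    im=camera(n); cv2.imwrite(f"pics/{n}0.png",im[:,:,::-1]); print(n,get_calibration(n))
print(get_obs())
E
```

```text
pics
scene {'fx': 464.36770633307304, 'fy': 464.36770633307304, 'cx': 327.0268514710269, 'cy': 240.4391204891848, 'k1': -0.028132229196508714, 'rvec': array([ 0.71750264, -2.56162406,  1.18515159]), 'tvec': array([0.46672372, 0.23650091, 0.81508175])}
top {'fx': 469.19072573935296, 'fy': 469.19072573935296, 'cx': 324.9726395833841, 'cy': 239.23679951607664, 'k1': -0.12272975742982223, 'rvec': array([ 2.11254411, -2.16953351,  0.20022752]), 'tvec': array([-0.00271708,  0.5306637 ,  1.05331669])}
{'time': 0.1, 'q': array([-7.27638752e+01,  5.00802596e+00,  1.00384511e+01,  9.51021546e+01,
        1.47062429e-03,  9.00006946e+01]), 'qd': array([-0.04213437, -0.06393334,  0.06978459,  0.04071784,  0.00406133,
        0.01441145]), 'joint_efforts': array([ 3.11392914e-04, -5.21561337e+01,  4.65654838e+01,  1.60539988e-02,
        6.92803587e-05, -7.35410282e-06]), 'ee_pos': array([ 0.16290997, -0.52508015,  0.23064839]), 'tcp_rot': array([-1.79928271e+02, -1.46975351e-03,  1.72354284e+01]), 'wrist_force': array([-1.0987782 ,  0.79484435,  0.00348692]), 'torque': array([ 0.01661564,  0.02368595, -0.01380671]), 'grasp_force': 0.0, 'opening': 0.08510731005430368}
```

View pics/scene0.png

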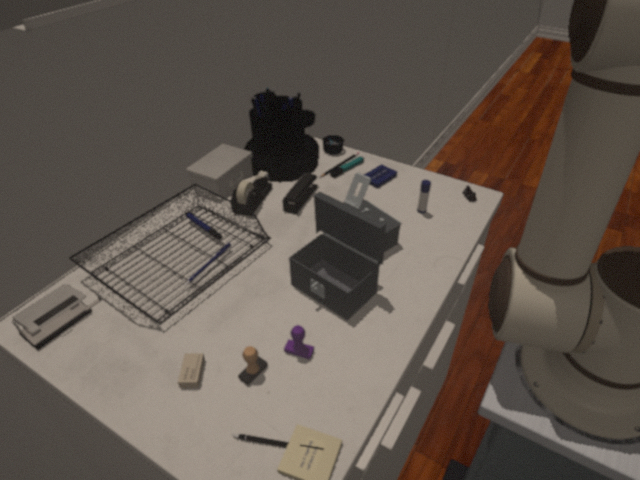

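View pics/top0.png

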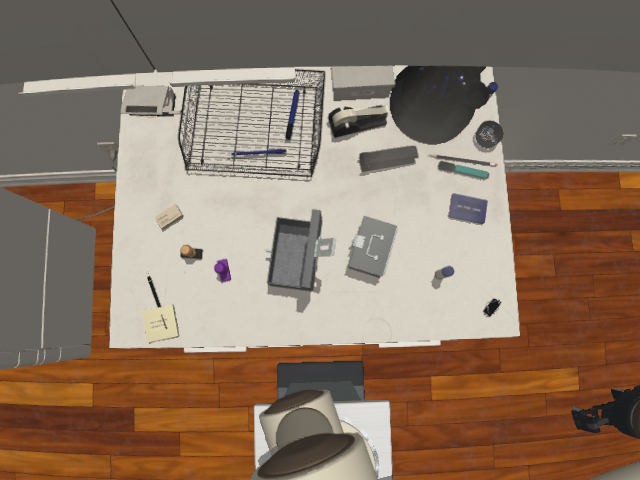

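The top view has world x up and y left. The grey box is at about (293,253) with its front facing left. The stamp is at (190,252), the purple decoy at (222,270), and a second, smaller box at (373,247). I'll enlarge the relevant areas.

```bash
python3 - <<'E'
import cv2
a=cv2.imread("pics/top0.png"); b=cv2.imread("pics/scene0.png")
c=a[200:300,170:345]; cv2.imwrite("pics/topc.png",cv2.resize(c,None,fx=4.5,fy=4.5,interpolation=cv2.INTER_CUBIC))
c=b[165:390,215:415]; cv2.imwrite("pics/scenec.png",cv2.convertScaleAbs(cv2.resize(c,None,fx=2.6,fy=2.6,interpolation=cv2.INTER_CUBIC),alpha=1.6))
E
```

```text
(no output)
```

View pics/topc.png

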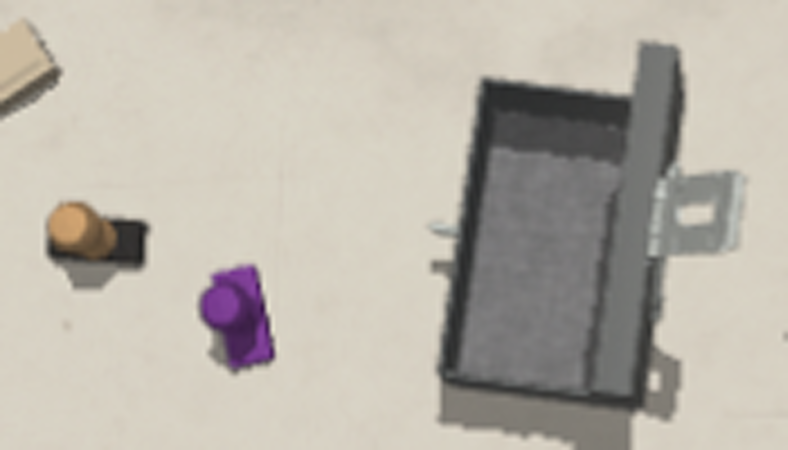

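View pics/scenec.png

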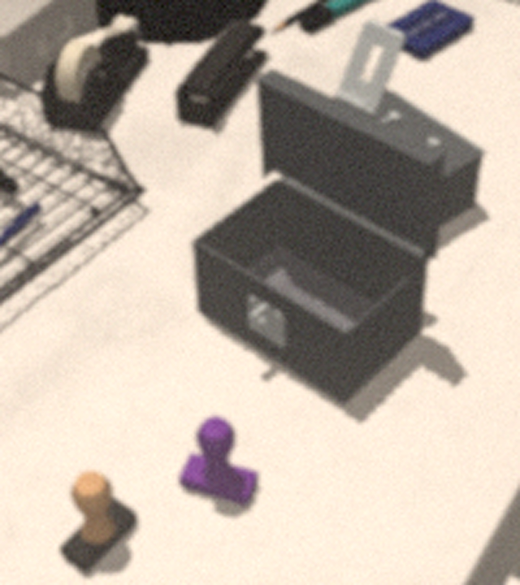

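The top crop shows the box rim corners at front-far (484,80), front-near (443,380) and hinge-near (637,403). The stamp knob is at (75,225), on a base spanning (48..147, 220..266). The scene crop shows the same rim corners at (195,243), (350,330) and (432,258), the lid's top edge at (262,75)-(440,163), and the hasp end at (370,22)-(405,40). Next I'll fit the poses.

```bash
cat > h.py <<'E'
import numpy as np, cv2
from scipy.optimize import least_squares
from workcell import get_calibration
C={n:get_calibration(n) for n in("scene","top")}
OFF={"top":(170,200,4.5),"scene":(215,165,2.6)}
def px(n,c):
    o=OFF[n]; return (np.asarray(c,float)+.5)/o[2]-.5+o[:2]
def proj(n,P):
    c=C[n]; K=np.array([[c['fx'],0,c['cx']],[0,c['fy'],c['cy']],[0,0,1]])
    return cv2.projectPoints(np.asarray(P,float).reshape(-1,1,3),c['rvec'],c['tvec'],K,np.array([c['k1'],0,0,0,0.]))[0][:,0]
def tri(uv):  # {name:pixel} -> point
    f=lambda p:np.concatenate([proj(n,p)[0]-u for n,u in uv.items()])
    r=least_squares(f,[.4,.1,.05]); return r.x,np.abs(r.fun).max()
def toW(p,pose):
    x,y,a=pose; c,s=np.cos(a),np.sin(a); p=np.asarray(p,float)
    return np.stack([x+c*p[...,0]-s*p[...,1],y+s*p[...,0]+c*p[...,1],p[...,2]],-1)
def lid(p,th): # shut coords -> box coords, opening lifts front
    p=np.array(p,float); d=p-[.0525,0,.078]; c,s=np.cos(th),np.sin(th)
    return np.stack([.0525+c*d[...,0]+s*d[...,2],p[...,1],.078-s*d[...,0]+c*d[...,2]],-1)
def hasp(r,y,ph,off=0): # shut-lid coords; 0 down,1.57 fwd
    r=np.asarray(r,float);return np.stack([-.057-r*np.sin(ph),y+0*r,.0825-r*np.cos(ph)],-1)
E
python3 - <<'E'
from h import *
T=lambda *c:px("top",c); S=lambda *c:px("scene",c)
print("FF",tri({"top":T(484,80),"scene":S(195,243)}))
print("FN",tri({"top":T(443,380),"scene":S(350,330)}))
print("HN",tri({"top":T(637,405),"scene":S(432,258)}))
print("knob top",tri({"top":T(75,226),"scene":S(92,480)}))
print("base nearfloor corner", tri({"top":T(146,267),"scene":S(135,522)}))
print("hasp end far/near",tri({"top":T(745,172),"scene":S(370,22)}),tri({"top":T(735,252),"scene":S(405,40)}))
print("lidedge far skirt",tri({"top":T(640,43),"scene":S(262,78)}), "near",tri({"top":T(595,395),"scene":S(440,163)}))
# box fit
m=[(-.05,-.077,.078),(-.05,.077,.078),(.05,.077,.078)]
def f(q,sg):
    P=toW([(a,sg*b,c) for a,b,c in m],q)
    return np.concatenate([(proj("top",P)-[T(484,80),T(443,380),T(637,405)]).ravel(),(proj("scene",P)-[S(195,243),S(350,330),S(432,258)]).ravel()])
for sg in(1,-1):
    r=least_squares(f,[.38,.1,-1.6],args=(sg,)); print(sg,r.x,r.fun.round(1))
E
```

```text
FF (array([0.57864871, 0.09189421, 0.07559994]), np.float64(0.048396140141619526))
FN (array([0.427473  , 0.11409621, 0.080596  ]), np.float64(0.5623900840251963))
HN (array([0.41135843, 0.01775353, 0.08151478]), np.float64(0.008549446655422344))
knob top (array([0.51151985, 0.30413517, 0.06591462]), np.float64(0.5663451080019399))
base nearfloor corner (array([0.49896282, 0.28299383, 0.00271965]), np.float64(0.9320784592820814))
hasp end far/near (array([ 0.4998385 , -0.03299837,  0.23463276]), np.float64(0.2792860960519761)) (array([ 0.46670194, -0.0272518 ,  0.23305191]), np.float64(0.3391867420897938))
lidedge far skirt (array([0.5680798 , 0.01057695, 0.18661778]), np.float64(0.7879787887271732)) near (array([0.40758054, 0.03426461, 0.18703264]), np.float64(1.0573909488155095))
1 [ 0.48044526  0.10205348 -3.94495182] [-12.1   3.6  44.9 -16.  -29.8  10.3  -4.8   8.6  11.  -36.4  -5.9  26.4]
-1 [ 0.49566304  0.05380338 -1.71745471] [-0.1 -0.4 -0.3 -0.2  1.  -0.3 -0.3 -0.9  0.7  1.3 -0.   0.5]
```

Emit:
servo_tool:
  moves:
    - [0,0,4,0]
    - [0,0,8,0]
    - [34.9,82.9,9,1.124]
    - [34.9,82.9,9,1.124]
    - [34.9,82.9,9,1.124]
    - [34.9,82.9,9,1.124]
    - [34.9,82.9,9,1.124]
    - [34.9,82.9,9,1.124]
    - [34.9,82.9,9,1.124]
    - [34.9,82.9,9,1.124]
    - [34.9,82.9,9,1.124]
    - [34.9,82.9,9,1.124]
    - [34.9,82.9,9,1.124]
    - [34.9,82.9,9,1.124]
    - [34.9,82.9,9,1.124]
    - [34.9,82.9,9,1.124]
    - [34.9,82.9,9,1.124]
    - [34.9,82.9,9,1.124]
    - [34.9,82.9,9,1.124]
    - [34.9,82.9,9,1.124]
  claw: 0
  force: 30

```text
time: 1.77
ee_pos: [0.4541, 0.1682, 0.3194]
tcp_rot: [-180.0, 0.0, 81.7]
wrist_force: [1.3, -1.3, 0.9]
opening: 0.0854
grasp_force: 0.0
```

```bash
python3 - <<'E'
from h import *
T=lambda *c:px("top",c); S=lambda *c:px("scene",c)
# stamp fit: knob widest centre + base top/bottom corners
def f(q):
    P=toW([(0,0,.067),(0,0,.058)],q)
    B=toW([(a*.012,b*.026,z) for z in(0,.014) for a in(1,-1) for b in(1,-1)],q)
    t=proj("top",B); s=proj("scene",B)
    e=[t[:,0].max()-T(147,0)[0],t[:,0].min()-T(48,0)[0],t[:,1].max()-T(0,267)[1],t[:,1].min()-T(0,217)[1],
       s[:,0].min()-S(62,0)[0],s[:,0].max()-S(136,0)[0],s[:,1].max()-S(0,574)[1]]
    return np.concatenate([e,proj("top",P[:1])[0]-T(75,226),proj("scene",P[1:])[0]-S(92,493)])
r=least_squares(f,[.51,.303,0.06],diff_step=1e-3,loss='soft_l1'); print(r.x,r.fun.round(2))
E
```

```text
[0.51107042 0.30667623 0.01931113] [ 0.63 -0.04 -0.17 -0.56 -0.18  1.07  2.   -1.51 -0.42  0.24 -0.86]
```

Emit:
servo_tool:
  moves:
    - [5.7,13.7,0,0]
    - [5.7,13.7,0,0]
    - [5.7,13.7,0,0]
    - [5.7,13.7,0,0]
    - [5.7,13.7,-5,0]
    - [5.7,13.7,-9,0]
    - [5.7,13.7,-13,0]
    - [5.7,13.7,-16,0]
    - [5.7,13.7,-16,0]
    - [5.7,13.7,-16,0]
    - [5.7,13.7,-16,0]

```text
time: 2.68
ee_pos: [0.5117, 0.3033, 0.1623]
tcp_rot: [179.9, -0.1, 81.6]
wrist_force: [-0.0, 0.0, 0.8]
opening: 0.0854
grasp_force: 0.0
```

Emit:
servo_tool:
  moves:
    - [0,0.2,-4,0]
    - [0,0.2,-8,0]
    - [0,0.2,-10.5,0]
    - [0,0.2,-12,0]
    - [0,0.2,-12.7,0]
    - [0,0.2,-12.7,0]
    - [0,0.2,-12.7,0]
    - [0,0.2,-12.7,0]

```text
time: 3.35
ee_pos: [0.5124, 0.3057, 0.0354]
tcp_rot: [179.8, -0.1, 81.6]
wrist_force: [0.4, 0.5, 0.4]
opening: 0.0849
grasp_force: 0.0
```

Emit:
servo_tool:
  moves:
    - [0,0,0,0]
    - [0,0,0,0]
    - [0,0,0,0]
    - [0,0,0,0]
    - [0,0,0,0]
    - [0,0,0,0]
    - [0,0,0,0]
    - [0,0,0,0]
    - [0,0,0,0]
    - [0,0,0,0]
    - [0,0,0,0]
    - [0,0,0,0]
  claw: 1
  force: 30

```text
time: 4.35
ee_pos: [0.5111, 0.305, 0.0329]
tcp_rot: [180.0, -0.0, 81.6]
wrist_force: [0.2, -0.1, 4.7]
opening: 0.0237
grasp_force: 29.5
```

Emit:
servo_tool:
  moves:
    - [0,0,0.5,0]
    - [0,0,1,0]
    - [0,0,2,0]
    - [0,0,3,0]
    - [0,0,3,0]
    - [0,0,3,0]

```text
time: 4.85
ee_pos: [0.5115, 0.3052, 0.0637]
tcp_rot: [179.9, -0.1, 81.6]
wrist_force: [-0.1, -0.2, -1.7]
opening: 0.0237
grasp_force: 29.4
```

```bash
python3 - <<'E'
from workcell import *
import cv2
print(get_obs()['wrist_force'])
a=camera("top")[:,:,::-1]; b=camera("scene")[:,:,::-1]
o=[cv2.resize(a[215:295,150:250],(400,320),interpolation=2),cv2.resize(b[290:390,190:315],(400,320),interpolation=2)]
cv2.imwrite("pics/g.png",cv2.convertScaleAbs(cv2.hconcat(o),alpha=1.4))
E
```

```text
[-0.08432674 -0.21459357 -1.67960701]
```

View pics/g.png

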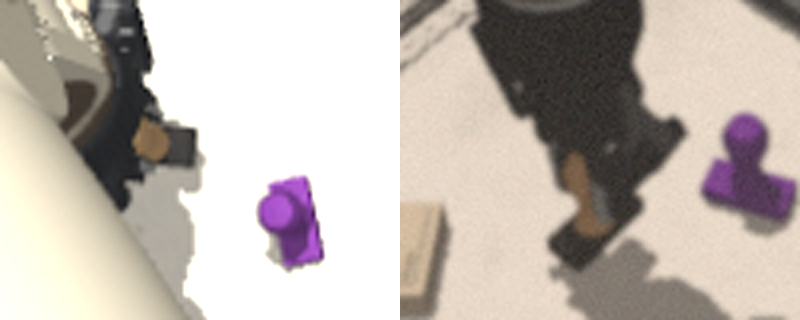

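The stamp is held upright by the knob. Next I'll carry it to the box.

Emit:
servo_tool:
  moves:
    - [0,0,4,0]
    - [0,0,8,0]
    - [0,-2,10,0]
    - [-0.3,-5,10,-0.04]
    - [-0.5,-8,10,-0.08]
    - [-0.8,-11,10,-0.12]
    - [-1,-14,10,-0.16]
    - [-1.2,-17,10,-0.16]
    - [-1.3,-20,10,-0.16]
    - [-1.4,-22.5,10,-0.16]
    - [-1.4,-23.7,10,-0.16]
    - [-1.4,-23.7,10,-0.16]
    - [-1.4,-23.7,10,-0.16]
    - [-1.4,-23.7,10,-0.16]

```text
time: 6.12
ee_pos: [0.497, 0.0687, 0.1624]
tcp_rot: [-180.0, -0.0, 72.5]
wrist_force: [0.1, 0.3, -1.2]
opening: 0.0236
grasp_force: 29.6
```

```bash
python3 - <<'E'
from workcell import *
import cv2
o=get_obs(); print(o['ee_pos'],o['tcp_rot'],o['wrist_force'],o['opening'])
a=camera("top")[:,:,::-1]; b=camera("scene")[:,:,::-1]
o=[cv2.resize(a[200:300,240:365],(400,320),interpolation=2),cv2.resize(b[180:330,230:418],(400,320),interpolation=2)]
cv2.imwrite("pics/p.png",cv2.convertScaleAbs(cv2.hconcat(o),alpha=1.4))
E
```

```text
[0.49698402 0.06866643 0.16238041] [-1.79976371e+02 -9.94032199e-03  7.24895288e+01] [ 0.11074967  0.29903007 -1.19434565] 0.023608488311837105
```

View pics/p.png

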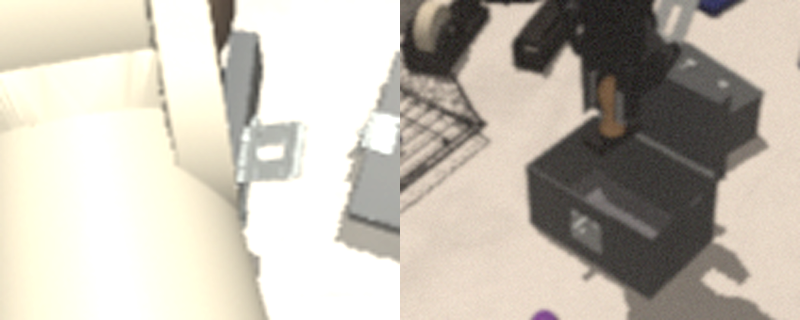

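Emit:
servo_tool:
  moves:
    - [0,0,-2,0]
    - [0,0,-4,0]
    - [0,0,-6,0]
    - [0,0,-8,0]
    - [0,0,-10,0]
    - [0,0,-11,0]
    - [0,0,-11.7,0]
    - [0,0,-12,0]
    - [0,0,-12,0]
    - [0,0,-12,0]

```text
time: 7.05
ee_pos: [0.4974, 0.0681, 0.0435]
tcp_rot: [179.9, -0.0, 72.5]
wrist_force: [0.3, -0.5, 0.1]
opening: 0.0239
grasp_force: 29.6
```

Emit:
servo_tool:
  moves:
    - [0,0,-0.2,0]
    - [0,0,-0.4,0]
    - [0,0,-0.4,0]
    - [0,0,-0.4,0]

```text
time: 7.38
ee_pos: [0.497, 0.0679, 0.0388]
tcp_rot: [180.0, -0.0, 72.5]
wrist_force: [1.1, -0.5, -1.0]
opening: 0.0238
grasp_force: 29.6
```

Emit:
servo_tool:
  moves:
    - [0,0,-0.1,0]
    - [0,0,-0.1,0]
    - [0,0,-0.2,0]
    - [0,0,-0.2,0]
    - [0,0,-0.2,0]

```text
time: 7.8
ee_pos: [0.4973, 0.0678, 0.0374]
tcp_rot: [179.9, -0.0, 72.5]
wrist_force: [-0.7, -0.4, 4.6]
opening: 0.0238
grasp_force: 30.3
```

The stamp is touching the floor of the box (4.6 N). I'll release it and retreat upward.

Emit:
servo_tool:
  moves:
    - [0,0,0,0]
    - [0,0,0,0]
    - [0,0,0,0]
    - [0,0,0,0]
    - [0,0,0,0]
    - [0,0,0,0]
    - [0,0,2,0]
    - [0,0,4,0]
    - [0,0,8,0]
    - [0,0,12,0]
    - [0,0,16,0]
    - [0,0,20,0]
    - [0,0,24,0]
    - [0,0,26,0]
    - [0,0,26,0]
    - [0,0,26,0]
  claw: 0.3

```text
time: 9.13
ee_pos: [0.4975, 0.068, 0.2976]
tcp_rot: [179.9, -0.1, 72.5]
wrist_force: [-0.1, 0.4, -1.1]
opening: 0.0599
grasp_force: 0.0
```

Emit:
servo_tool:
  moves:
    - [-2,-2.4,0,0.04]
    - [-4,-4.8,0,0.08]
    - [-6,-7.2,0,0.12]
    - [-8.3,-9.5,0,0.16]
    - [-8.3,-9.5,0,0.16]
    - [-8.3,-9.5,0,0.16]
    - [-8.3,-9.5,-3,0.16]
    - [-8.3,-9.5,-6,0.16]
    - [-8.3,-9.5,-9,0.16]
    - [-8.3,-9.5,-12,0.16]
    - [-8.3,-9.5,-13,0.16]
    - [-8.3,-9.5,-13,0.16]
    - [-8.3,-9.5,-13,0.16]
  claw: 1

```text
time: 10.22
ee_pos: [0.414, -0.0268, 0.1669]
tcp_rot: [-180.0, 0.0, 81.7]
wrist_force: [0.0, -0.7, 1.0]
opening: 0.0
grasp_force: 0.0
```

```bash
python3 - <<'E'
from workcell import *
import cv2
o=get_obs(); print(o['ee_pos'],o['tcp_rot'],o['wrist_force'],o['opening'])
a=camera("top")[:,:,::-1]; b=camera("scene")[:,:,::-1]
o=[cv2.resize(a[200:300,240:365],(400,320),interpolation=2),cv2.resize(b[160:310,240:428],(400,320),interpolation=2)]
cv2.imwrite("pics/l.png",cv2.convertScaleAbs(cv2.hconcat(o),alpha=1.4))
E
```

```text
[ 0.41400625 -0.02676257  0.16691311] [-1.79955565e+02  6.89477136e-05  8.16553066e+01] [ 0.04191383 -0.67625496  1.02368585] 4.293367599845191e-05
```

View pics/l.png

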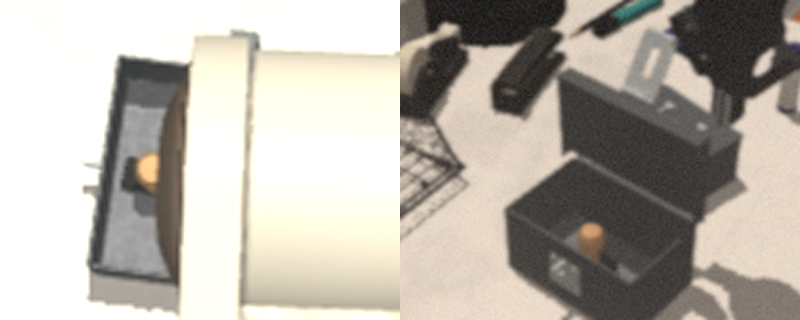

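Emit:
servo_tool:
  moves:
    - [0.2,1.3,0,0]
    - [0.3,2,0,0]
    - [0.4,2.7,0,0]
    - [0.5,3.4,0,0]
    - [0.6,4.1,0,0]
    - [0.7,4.9,-0.1,0]
    - [0.8,5.5,-0.3,0]
    - [0.9,6.1,-0.5,0]
    - [1,6.6,-0.7,0]
    - [1.1,7.1,-1,0]
    - [1.1,7.6,-1.3,0]
    - [1.2,8.1,-1.7,0]
    - [1.2,8.1,-1.7,0]

```text
time: 11.4
ee_pos: [0.4257, 0.0546, 0.1486]
tcp_rot: [-179.9, 0.0, 81.7]
wrist_force: [-0.1, 0.2, 0.2]
opening: 0.0001
grasp_force: 0.0
```

Emit:
servo_tool:
  moves:
    - [0,0.4,-0.4,0]
    - [0.1,0.8,-0.8,0]
    - [0.2,1.2,-1.2,0]
    - [0.2,1.6,-1.7,0]
    - [0.3,2,-2.1,0]
    - [0.3,2.4,-2.6,0]
    - [0.4,2.8,-3.4,0]
    - [0.4,3.1,-4.3,0]
    - [0.5,3.4,-5,0]
    - [0.5,3.6,-5.5,0]
    - [0.5,3.6,-6,0]
    - [0.5,3.6,-6.4,0]
    - [0.5,3.6,-6.6,0]
    - [0.5,3.6,-6.6,0]

```text
time: 12.57
ee_pos: [0.4308, 0.0897, 0.0832]
tcp_rot: [-180.0, 0.0, 81.6]
wrist_force: [0.5, 0.1, 0.2]
opening: -0.0
grasp_force: 0.0
```

Emit:
servo_tool:
  moves:
    - [0,0,-0.1,0]
    - [0,0,-0.2,0]
    - [0,0,-0.3,0]
    - [0,0,-0.4,0]
    - [0,0,-0.4,0]

```text
time: 12.98
ee_pos: [0.4312, 0.0899, 0.081]
tcp_rot: [179.9, -0.0, 81.6]
wrist_force: [-3.8, -1.5, 10.6]
opening: 0.0002
grasp_force: 5.1
```

The lid is shut: contact at z = 81 mm. Next I'll lift, move forward of the box, and check the hasp.

Emit:
servo_tool:
  moves:
    - [0,0,3,0]
    - [0,0,6,0]
    - [0,0,10,0]
    - [-1,3,12,0]
    - [-2,6,12,0]
    - [-2,9,12,0]
    - [-2,13,12,0]
    - [-2,16,12,0]
    - [-2,16,12,0]
    - [-2,16,12,0]

```text
time: 13.82
ee_pos: [0.4106, 0.251, 0.1993]
tcp_rot: [-180.0, 0.0, 81.8]
wrist_force: [-0.8, -0.7, 0.6]
opening: -0.0004
grasp_force: 0.0
```

```bash
python3 - <<'E'
from workcell import *
from h import *
a=camera("top")[:,:,::-1].copy(); b=camera("scene")[:,:,::-1].copy()
pose=(.4957,.0538,-1.7175)
A=cv2.resize(a[200:300,230:330],(400,400),interpolation=2); B=cv2.resize(b[210:330,255:375],(400,400),interpolation=2)
P=toW(np.vstack([hasp([0,.06,.06,0],np.array([-.018,-.018,.018,.018]),2.15),[(-.054,-.081,.081),(-.054,.081,.081)]]),pose)
for n,I,o,s in(("top",A,(230,200),4),("scene",B,(255,210),10/3)):
    for p in (proj(n,P)-o+.5)*s: cv2.circle(I,tuple(p.round().astype(int).tolist()),3,(0,0,255),1)
cv2.imwrite("pics/h.png",cv2.convertScaleAbs(cv2.hconcat([A,B]),alpha=1.3))
E
```

```text
(no output)
```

View pics/h.png

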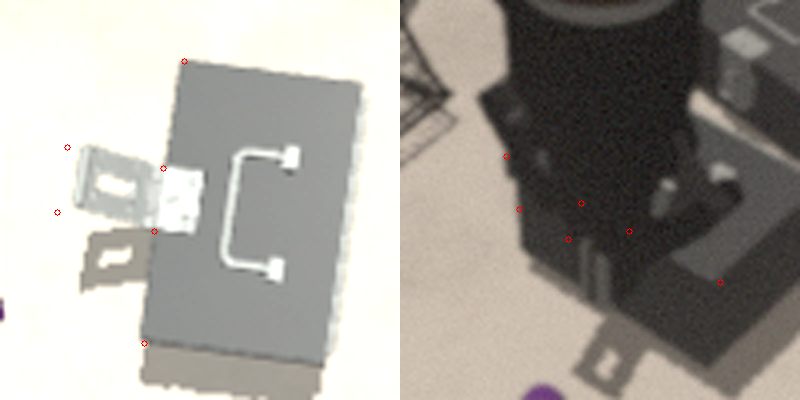

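The top view shows the lid shut, with its corners matching the model. The hasp strap points forward and up at about 2.25 rad, so I'll swing it down by pushing beside the staple.

Emit:
servo_tool:
  moves:
    - [2,-2.6,0,0]
    - [4,-5.2,0,0]
    - [6,-8,0,0]
    - [7.8,-10.5,0,0]
    - [7.8,-10.5,0,0]
    - [7.8,-10.5,0,0]
    - [7.8,-10.5,-3,0]
    - [7.8,-10.5,-5,0]
    - [7.8,-10.5,-6,0]
    - [7.8,-10.5,-6,0]
    - [7.8,-10.5,-6,0]

```text
time: 14.83
ee_pos: [0.4885, 0.1451, 0.1402]
tcp_rot: [-180.0, -0.0, 81.7]
wrist_force: [-0.3, -0.0, 1.1]
opening: -0.0004
grasp_force: 0.0
```

Emit:
servo_tool:
  moves:
    - [0,0,-1,0]
    - [0,0,-1.8,0]
    - [0,0,-2.6,0]
    - [0,0.2,-3.5,0]
    - [0.1,0.6,-4.2,0]
    - [0.2,1.2,-4.8,0]
    - [0.3,1.8,-5.4,0]
    - [0.3,1.7,-6.2,0]
    - [0.2,1.6,-7,0]
    - [0.2,1.3,-7.6,0]
    - [0.2,1,-8.2,0]
    - [0.1,0.6,-8.6,0]
    - [0.1,0.6,-8.6,0]

```text
time: 15.92
ee_pos: [0.4893, 0.1499, 0.0526]
tcp_rot: [-179.9, 0.0, 81.6]
wrist_force: [-0.0, 0.1, -0.8]
opening: -0.0003
grasp_force: 0.0
```

Emit:
servo_tool:
  moves:
    - [0,0,-0.8,0]
    - [-0.1,-0.4,-1.4,0]
    - [-0.2,-0.8,-2,0]
    - [-0.2,-1.2,-2.2,0]
    - [-0.3,-1.6,-2.3,0]
    - [-0.3,-2,-2.3,0]
    - [-0.3,-2.3,-2.3,0]
    - [-0.4,-2.5,-2.3,0]
    - [-0.4,-2.5,-2.3,0]
    - [-0.4,-2.5,-2.3,0]

```text
time: 16.75
ee_pos: [0.4867, 0.1297, 0.0317]
tcp_rot: [180.0, -0.5, 81.8]
wrist_force: [0.2, 25.1, -0.8]
opening: -0.0003
grasp_force: 0.0
```

Contact came 4 mm earlier than predicted. I'll back off and look.

Emit:
servo_tool:
  moves:
    - [0.2,1,0,0]
    - [0.5,3,0,0]
    - [0.8,6,0,0]
    - [0.8,7,3,0]
    - [0.8,8,8,0]
    - [-2,9,14,0]
    - [-5,10,18,0]
    - [-8,10,18,0]
    - [-11,10,18,0]
    - [-11,10,18,0]

```text
time: 17.58
ee_pos: [0.373, 0.2261, 0.2144]
tcp_rot: [179.8, -0.2, 81.7]
wrist_force: [-0.7, -0.3, -0.1]
opening: 0.0002
grasp_force: 0.0
```

```bash
python3 - <<'E'
from workcell import *
from h import *
a=camera("top")[:,:,::-1].copy(); b=camera("scene")[:,:,::-1].copy()
pose=(.4957,.0538,-1.7175)
A=cv2.resize(a[215:285,250:320],(400,400),interpolation=2); B=cv2.resize(b[240:320,280:360],(400,400),interpolation=2)
P=toW(hasp([0.002,.06,.06,0.002],np.array([-.018,-.018,.018,.018]),.0),pose)
for n,I,o,s in(("top",A,(250,215),40/7),("scene",B,(280,240),5)):
    for p in (proj(n,P)-o+.5)*s: cv2.circle(I,tuple(p.round().astype(int).tolist()),3,(0,0,255),1)
cv2.imwrite("pics/e.png",cv2.convertScaleAbs(cv2.hconcat([A,B]),alpha=1.7))
E
```

```text
(no output)
```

View pics/e.png

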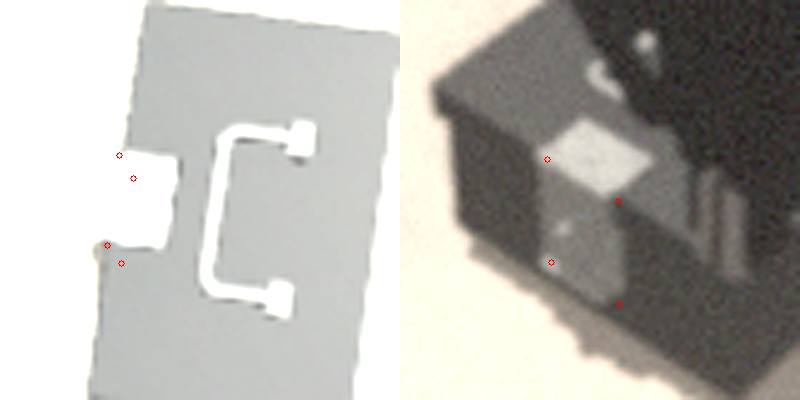

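The strap hangs down on the front and matches the closed-pose markers. I'll calibrate the finger thickness by touching the lid skirt beside it, to confirm the hasp is truly at its stop.

Emit:
servo_tool:
  moves:
    - [3,0,0,0]
    - [6,0,0,0]
    - [8.2,-3,0,0]
    - [8.2,-7,-3,0]
    - [8.2,-7,-7,0]
    - [8.2,-7,-11,0]
    - [8.2,-7,-15,0]
    - [8.2,-7,-18.2,0]
    - [8.2,-7,-18.2,0]
    - [8,-8,-18.2,0]
    - [7.9,-9,-18.2,0]
    - [7.8,-9.4,-18.2,0]
    - [7.8,-9.7,-18.2,0]
    - [7.8,-9.7,-18.2,0]
    - [7.8,-9.7,-18.2,0]
    - [7.8,-9.7,-18.2,0]

```text
time: 19.02
ee_pos: [0.4552, 0.1304, 0.0313]
tcp_rot: [179.8, -0.3, 81.7]
wrist_force: [-2.4, 11.9, 2.8]
opening: 0.0002
grasp_force: 0.0
```

Emit:
servo_tool:
  moves:
    - [0,1,0,0]
    - [0.3,3,0,0]
    - [0.3,6,0,0]
    - [0.3,7,4,0]
    - [0.3,8,8,0]
    - [0.3,9,12,0]
    - [-3,12,18,0]
    - [-7,15,20,0]
    - [-10,18,20,0]
    - [-10,22,20,0]
    - [-10,22,20,0]
    - [-10,22,20,0]

```text
time: 20.02
ee_pos: [0.3525, 0.3529, 0.2311]
tcp_rot: [179.9, -0.2, 81.8]
wrist_force: [0.8, 0.2, -0.5]
opening: -0.0002
grasp_force: 0.0
```

```bash
python3 - <<'E'
from workcell import *
import cv2
a=camera("top")[:,:,::-1]; b=camera("scene")[:,:,::-1]
o=[cv2.resize(a[195:325,150:312],(400,320),interpolation=2),cv2.resize(b[160:390,170:457],(400,320),interpolation=2)]
cv2.imwrite("pics/f.png",cv2.convertScaleAbs(cv2.hconcat(o),alpha=1.4))
E
```

```text
(no output)
```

View pics/f.png

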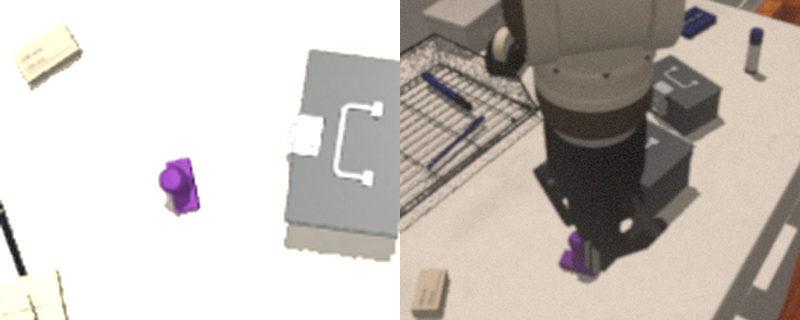

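The lid is shut, the hasp is down, the other things are undisturbed, and the robot is clear. I'm handing in the job.

```bash
python3 -c "
from workcell import *
print(job_done())"
```

```text
the job is handed in; nothing more can be done
None
```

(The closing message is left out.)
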